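# Load the instrument basket into the sanitiser and close it

## Robot

A 6-joint arm with a two-finger parallel gripper is mounted at the origin on the work surface. World frame = base frame: x ahead of the robot, y to its left, z up, the work surface at z = 0. Lengths are in m, angles in degrees, forces in N, time in s.
With the tool pointing down it reaches from about 0.325 to 0.775 m from the base axis. Payload 9.3 kg.
Tool frame: the origin (TCP) lies midway between the tips of the shut fingers; the grasp point (between the pads) lies 19 mm behind it; z points along the fingers, y is the line along which they close (so a half turn about z gives the same grasp; the last joint's range is limited). The gripper opens to 85 mm and grips with 20 to 120 N. Pads are 22 mm wide; open, the fingers measure 114 mm over their backs; the gripper's body (76 mm by 85 mm) begins 54 mm behind the grasp point. The pads swing forward as they close: fully open they stand 13 mm farther back than shut.
Start: joints at [-75.779, 14.817, 1.232, 76.415, 0, 81.257], TCP at [0.215, -0.506, 0.231] pointing down, gripper open.
Joint ranges: [-174.27, 174.27], [-52.1, 104.24], [-59.71, 78.15], [-110.17, 111.67], [-87.03, 83.33], [-180, 180]. Speed limits (degrees/s): [127.2, 127.2, 159.86, 180, 180, 180].

## Interface

Orientations are given as a 3x3 rotation matrix whose columns are the frame's x, y, z axes.
In Python, from bench import manip, solver, snapshot gives the robot as it stands. Calls block until the motion is done:
- manip.move_ptp(position, orientation): joint-space move of the TCP to a pose.
- manip.servo_line(position, attitude=None, speed=0.15): straight line of the TCP; attitude=None keeps the orientation; speed is the mean speed in m/s.
- manip.movej(angles): joint-space move.
- manip.move_gripper(opening): opening from 0.0 (shut) to 1.0 (fully open); the grip force is fixed at half the most; returns when the fingers have stopped.
- manip.sleep(seconds).
- solver.ik(position, orientation): joint angles nearest the present ones, or None.
- manip.sense(): the state.
- snapshot(name): name is "scene" or "top" or "wrist"; returns a dict with "img" (384x512x3 uint8, red, green, blue), "fx", "fy", "cx", "cy" (pixels), "rvec" (rotation vector, rad) and "tvec" (3), from world to camera coordinates, as OpenCV has them. Camera axes: x right, y down, z forward; pixel columns grow to the right and rows downward; lengths in m; the calibration is good to about 2 mm. A picture is of the moment at which its call begins. There is no depth.
A pose or a line that the arm cannot do raises manip.IKError and nothing moves.
- manip.finish_job(): hands the job in; it is judged then, once.
The state is a dict: "clock": time; "qpos": joint angles; "qd": joint speeds; "joint_torque": joint torques, N m; "tcp_pos": TCP position; "tcp_rot": TCP orientation; "contact_force": force on the tool from outside, world axes, zero at the start; "wrist_torque": the same for the moment, N m; "opening": opening from 0.0 (shut) to 1.0 (fully open); "grip_force": force on a finger pad.
Only numpy, scipy, OpenCV 4.12 (cv2) and the standard library are available. Lean on these libraries where they do the work, as an engineer would, in place of code of your own. Each camera call takes 0.05 s, during which the arm holds its last target. There are 200 camera calls.

## Task

Lift the small steel basket off its drying hooks without dropping it and lower it gently, upright, onto the floor of the sanitiser's chamber. Then slide the blue lid along its rails off the deck and over the chamber as far as the end stop, and press down its edge that still stands proud until the lid sits level all round. Leave the jar, bottle, can, cup and spatula on the counter where they are.

Things in the scene. Friction and masses are not known exactly. Their poses are not given: they have to be found in the camera images.
- basket: Open steel basket 90 (x) x 110 (y) x 45 mm, 0.3 kg, with a rigid bail (arched handle) in its yz plane: uprights at y = -50 and 50 mm and a 10 mm round crossbar along y, axis 90 mm above the origin. Origin: centre of the underside, z up. Starts hanging by the crossbar on the stand's two prongs, underside 60 mm above the counter, axes parallel to the stand's.
- basket_grip (a point): Centre of the red grip on the middle of the basket's crossbar: a block 14 (x) x 40 (y) x 14 (z) mm, 90 mm above the basket's origin; axes as the basket. Can be pinched from above, fingers closing along x, between the two prongs.
- stand: Fixed drying stand. Origin: on the counter below the hanging crossbar. Base plate 10 mm thick, x -45 to 115, y -75 to 75 mm. Two aluminium prongs 10 mm thick at y = -32 and 32 mm: from uprights at x = 88 mm they run level to x = -16 mm, axis 140 mm high, then turn up at 45 degrees. The hanging crossbar's axis is 150 mm high.
- prong_tips (a point): Midway between the open, upturned ends of the two prongs: 25 mm to -x of the stand's origin, 150 mm high (the tips' tops are at 155 mm). To come off, the basket must rise 12 to 28 mm (higher, its rim meets the prongs from below), then go 85 mm or more towards the stand's -x before it is raised further.
- sanitiser: Fixed white box, x -95 to 95, y -102 to 262 mm. Origin: on the counter below the chamber's centre, z up. Chamber open at the top, x -65 to 65, y -75 to 75 mm, floor at z = 10 mm. A ledge at z = 115 mm along its mouth carries the closed lid. Rails (inner faces x = -80.5 and 80.5 mm, tops z = 132 mm) guide the lid along y to the end stop, inner face y = -87 mm, top z = 132 mm.
- deck (a point): Centre of the sanitiser's grey deck, where the lid is parked: at y = 175 mm, z = 125 mm of the sanitiser, 10 mm higher than the ledge. The deck reaches from y = 89 to 262 mm between the rails.
- lid: Loose flat blue lid 156 (x) x 170 (y) x 10 mm, 0.35 kg, with a white lip on top along its +y edge, 120 mm long, 10 mm thick, 13 mm high. Origin: centre of the underside, z up; axes as the sanitiser. Starts on the deck. Home: origin at y about -2 mm of the sanitiser, its front edge down on the ledge, the lip edge left 10 mm high on the orange bar; pressed level, origin at z = 115 mm.
- lid_lip (a point): Middle of the outer (+y) face of the lid's lip: 85 mm from the lid's origin along y, 15 mm above the lid's underside. Pushing here towards -y slides the lid.
- interlock_bar (a joint): Orange bar 110 mm long, 10 mm thick, along x at y = 81 mm of the sanitiser, at the deck end of the chamber mouth. Slides straight down: 0 = up (top level with the deck), 0.0105 = fully down. Stiff (6 N) without a spring: it does not yield to the lid's weight and stays where it is pressed.
- jar: Bystander: jar with a red cap, 60 mm across, 55 mm high. Origin: centre of its underside.
- spatula: Bystander: red spatula 190 mm long lying on the counter along its x. Leave it.
- bottle: Bystander: amber bottle, 64 mm across, 140 mm high. Origin: centre of its underside.
- cup: Bystander: clear plastic cup, 72 mm across, 75 mm high. Origin: centre of its underside.
- can: Bystander: white can, 68 mm across, 95 mm high. Origin: centre of its underside.
Mind the look-alikes: they are no part of the job. Leave any yellow look-alike of the basket alone.

How it is judged (in metres and radians):
On the way, in this order (a step that is already met when the one before it is completed fails the run):
1. the basket is off the hooks: touching nothing of the stand and clear of the prongs (contact force between basket and stand below 0.05 N and z of basket in the frame of stand above 0.066 m and x of basket in the frame of stand below -0.05 m), for 0.1 s.
2. the basket stands upright on the chamber floor, let go (x of basket in the frame of sanitiser between -0.03 and 0.03 m and y of basket in the frame of sanitiser between -0.035 and 0.035 m and z of basket in the frame of sanitiser between 0.005 and 0.014 m and angle between basket's own z axis and vertical below 0.06 rad and contact force between basket and the fingers below 0.05 N), for 0.2 s.
3. the lid lies over the chamber, against or close to the end stop (x of lid in the frame of sanitiser between -0.01 and 0.01 m and y of lid in the frame of sanitiser between -0.01 and 0.01 m and z of lid in the frame of sanitiser between 0.105 and 0.13 m), for 0.05 s.
4. the lid is pressed down level on its ledge, with the interlock bar down (x of lid in the frame of sanitiser between -0.01 and 0.01 m and y of lid in the frame of sanitiser between -0.01 and 0.01 m and z of lid in the frame of sanitiser between 0.112 and 0.1175 m and angle between the z axis of lid and the z axis of sanitiser, either way round below 0.022 rad and value of joint interlock_bar above 0.007 m), for 0.2 s.
At the end, for the whole second after the job is handed in: Basket at rest upright (0.06 rad) on the chamber floor (within 5 mm), within 30 mm (x) and 35 mm (y) of its centre; lid at rest over it within 10 mm in x and y of the sanitiser's origin, level to 0.022 rad, underside within 3 mm of the ledge (2.5 mm above); interlock bar down over 7 mm (all of step 4 and x of basket in the frame of sanitiser between -0.03 and 0.03 m and y of basket in the frame of sanitiser between -0.035 and 0.035 m and z of basket in the frame of sanitiser between 0.005 and 0.014 m and angle between basket's own z axis and vertical below 0.06 rad and linear speed of each of basket, lid below 0.02 m/s); the robot touches nothing.
It fails at once if the basket is dropped (falls freely) (contact force between basket and anything else below 0.02 N and linear speed of basket above 0.35 m/s).
It fails at once if the basket is tipped by more than 0.7 rad (angle between basket's own z axis and vertical above 0.7 rad).
It fails at once if the jar, spatula, bottle, cup or can is moved by more than 40 mm (distance of any of jar, spatula, bottle, cup, can from where it was at the start of the episode above 0.04 m).
It also fails if it takes over 58 s, if anything falls off the work surface, if the arm or the gripper's body presses on something with over 40 N, if the wrist force passes 120 N, or if a joint passes its speed limit or range.

## Working session

There is one attempt and no reset: what is moved stays moved. The work goes in short steps, each a Python script; the robot and the scene stay as the last script left them, time stands still between calls to the robot, and variables do not carry over. Pictures are saved under pics/ and viewed, at most 10 in all, crops included, and the job is handed in when it is done.

```bash
ls; mkdir -p pics; python3 - <<'E'
from bench import manip, solver, snapshot
import cv2,numpy as np
for n in("scene","top"):
    s=snapshot(n); cv2.imwrite(f"pics/{n}0.png",s["img"][:,:,::-1])
    np.savez(f"{n}0.npz",**s)
    R=cv2.Rodrigues(np.array(s["rvec"]))[0]; print(n,s["fx"],s["cx"],s["cy"],-R.T@np.array(s["tvec"]).ravel())
print(manip.sense()["clock"],manip.sense()["tcp_rot"])
E
```

```text
pics
scene 494.5328664679533 253.73388300850414 184.60382955913872 [ 1.04237015 -0.71061218  1.74547325]
top 474.7867444399482 247.5427634220313 186.82706956667113 [0.37502359 0.04045513 1.77263219]
0.1 [[ 9.20763325e-01  3.90121519e-01 -3.16937448e-04]
 [ 3.90121612e-01 -9.20762588e-01  1.17636669e-03]
 [ 1.67101814e-04 -1.20679945e-03 -9.99999258e-01]]
```

View pics/scene0.png

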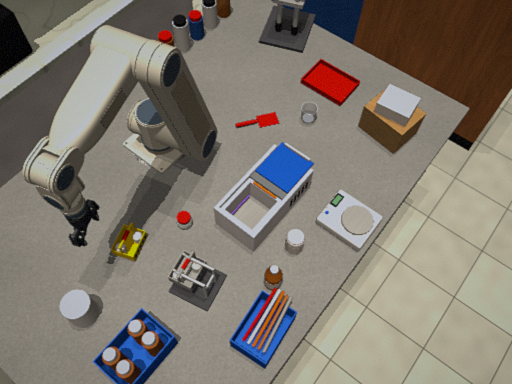

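View pics/top0.png

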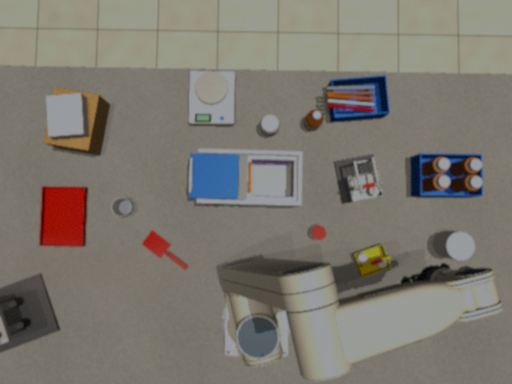

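The real basket is the steel one on the stand, at scene (193,270) and top (362,183). What could be taken for it: the yellow look-alike with its own red grip at scene (128,240) / top (372,260), and the jar's red cap at scene (184,218) / top (318,232). The sanitiser is at top (247,178), with its lid at the image-left (+y) end. I'll check the choice in one close crop.

```bash
python3 - <<'E'
import cv2,numpy as np
a=cv2.imread("pics/top0.png");b=cv2.imread("pics/scene0.png")
f=lambda i,x,y,w,h,W,H:cv2.resize(i[y:y+h,x:x+w],(W,H),interpolation=cv2.INTER_CUBIC)
# top stand 50x50 @8 ; scene stand 80x80@5 ; 
r=np.hstack([f(a,335,152,50,50,400,400),f(b,163,240,65,65,400,400)])
q=np.hstack([f(a,185,143,125,70,360,200),f(b,205,140,120,110,220,200),f(a,345,240,55,50,220,200)])
cv2.imwrite("pics/crop1.png",np.vstack([r,q]))
E
```

```text
(no output)
```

View pics/crop1.png

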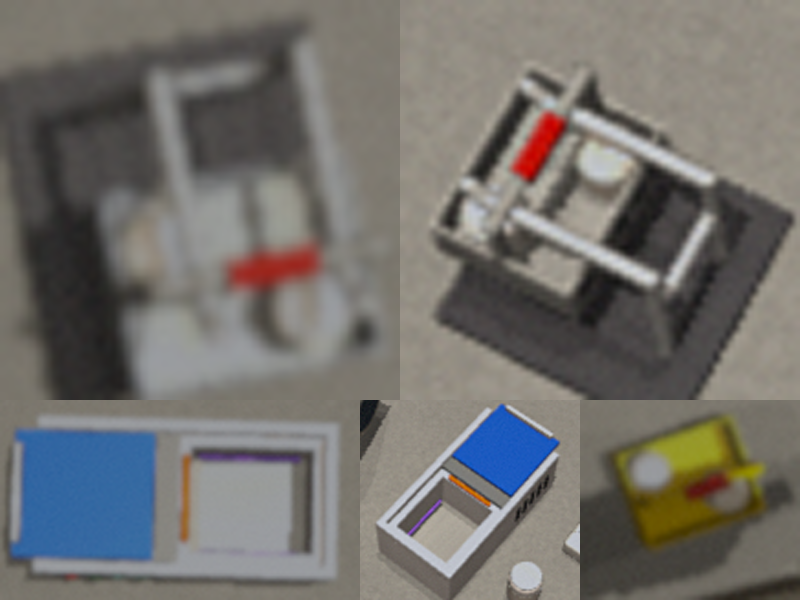

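The crop confirms it: steel basket with grey bail and red grip at about top (369,185), scene (186,264). The stand's uprights are on the image-up (+x world) side and the prongs open towards the robot. The yellow one is the decoy. Next I'll measure.

```bash
cat > h.py <<'E'
import cv2,numpy as np
def K(s): return np.array([[s["fx"],0,s["cx"]],[0,s["fy"],s["cy"]],[0,0,1.]])
def ray(s,uv):
    R=cv2.Rodrigues(np.array(s["rvec"],float).ravel())[0]; c=-R.T@np.array(s["tvec"],float).ravel()
    d=R.T@np.linalg.solve(K(s),[uv[0],uv[1],1.]); return c,d/np.linalg.norm(d)
def plane(s,uv,z):
    c,d=ray(s,uv); return c+d*(z-c[2])/d[2]
def tri(s1,u1,s2,u2):
    c1,d1=ray(s1,u1);c2,d2=ray(s2,u2)
    t=np.linalg.lstsq(np.c_[d1,-d2],c2-c1,rcond=None)[0]
    p,q=c1+d1*t[0],c2+d2*t[1]; return (p+q)/2,np.linalg.norm(p-q)
def proj(s,P): return cv2.projectPoints(np.array(P,float).reshape(-1,3),np.array(s["rvec"],float),np.array(s["tvec"],float),K(s),None)[0].reshape(-1,2)
def mask(s,kind,roi=None):
    hsv=cv2.cvtColor(np.asarray(s["img"]),cv2.COLOR_RGB2HSV).astype(int); H,S,V=hsv[...,0],hsv[...,1],hsv[...,2]
    m={"red":((H<8)|(H>172))&(S>140)&(V>90),"blue":(H>98)&(H<125)&(S>120)&(V>90),"orange":(H>=8)&(H<20)&(S>130)&(V>120),"white":(S<28)&(V>165)}[kind]
    m=m.astype(np.uint8)
    if roi: z=np.zeros_like(m); x,y,w,h=roi; z[y:y+h,x:x+w]=1; m&=z
    return m
def big(m):
    c=max(cv2.findContours(m,cv2.RETR_EXTERNAL,cv2.CHAIN_APPROX_NONE)[0],key=cv2.contourArea)
    o=np.zeros_like(m); cv2.drawContours(o,[c],-1,1,-1); return o,c
def cen(m):
    y,x=np.nonzero(m); return np.array([x.mean(),y.mean()])
E
python3 - <<'E'
from h import *
t,s=[dict(np.load(f"{n}0.npz")) for n in("top","scene")]
for d in(t,s):
    for k in("fx","fy","cx","cy"): d[k]=float(d[k])
rt,rs=mask(t,"red",(355,170,30,30)),mask(s,"red",(170,250,30,30))
print("grip",tri(t,cen(rt),s,cen(rs)),rt.sum(),rs.sum())
for d,m in((t,rt),(s,rs)):
    y,x=np.nonzero(m);P=np.array([plane(d,u,.15)[:2] for u in np.c_[x,y]]);w,v=np.linalg.eigh(np.cov(P.T));print("grip long axis",np.degrees(np.arctan2(v[1,1],v[0,1]))%180, 3.46*w**.5, P.mean(0))
bt,c=big(mask(t,"blue",(180,140,70,70)));bs,c2=big(mask(s,"blue",(240,135,80,70)))
print("lid tri",tri(t,cen(bt),s,cen(bs)))
for d,cc,z in((t,c,.135),(s,c2,.135)):
    P=np.array([plane(d,u,z)[:2] for u in cc[:,0]+0.]).astype(np.float32);print("lid",cv2.minAreaRect(P*1000))
m=mask(t,"white",(180,143,130,70)); m=cv2.morphologyEx(m|mask(t,"blue",(180,140,125,70)),cv2.MORPH_CLOSE,np.ones((5,5)));_,c=big(m)
P=np.array([plane(t,u,.132)[:2] for u in c[:,0]+0.]).astype(np.float32);print("san",cv2.minAreaRect(P*1000))
for d,r in((t,(240,150,30,50)),(s,(240,170,50,40))):
    y,x=np.nonzero(mask(d,"orange",r));P=np.array([plane(d,u,.125)[:2] for u in np.c_[x,y]]);w,v=np.linalg.eigh(np.cov(P.T));print("bar",P.mean(0),np.degrees(np.arctan2(v[1,1],v[0,1]))%180,3.46*w**.5)
E
```

```text
grip (array([ 0.50174541, -0.37405858,  0.14955421]), np.float64(0.0012948298186364379)) 30 45
grip long axis 101.40018287590452 [0.01106305 0.03261656] [ 0.50123668 -0.37439187]
grip long axis 100.17870269662735 [0.01425319 0.03898186] [ 0.50239297 -0.37370812]
lid tri (array([0.52725711, 0.15578376, 0.12385825]), np.float64(0.0005260850266680713))
lid ((526.3965454101562, 158.237060546875), (165.6947021484375, 152.2450714111328), 89.33301544189453)
lid ((529.572998046875, 154.8212127685547), (170.560546875, 155.5143585205078), 89.551513671875)
san ((526.6737670898438, 158.4528045654297), (165.99822998046875, 152.52401733398438), 89.33301544189453)
bar [0.52019254 0.03608174] 178.84854192460054 [0.00508987 0.11106997]
bar [0.52805705 0.03304731] 179.2297368316339 [0.01037196 0.1036775 ]
```

Checks pass: the grip triangulates to z = 0.1496 (expected 0.150) with the right size, the lid measures 0.155 x 0.170, and the bar 0.11. The stand's yaw is about +10.8° and the sanitiser's about -0.7°. I'll move above the grip and refine with the wrist camera.

```bash
cat >> h.py <<'E'
def Rz(yaw,sgn=1):   # tool down, closing axis (tool y) along heading yaw (deg)
    a=np.radians(yaw); y=sgn*np.array([np.cos(a),np.sin(a),0]); z=np.array([0,0,-1.]); return np.c_[np.cross(y,z),y,z]
E
python3 - <<'E'
from bench import manip, solver, snapshot
from h import *
for sg in(1,-1): print(sg,solver.ik([.5018,-.374,.30],Rz(10.8,sg)),solver.ik([.525,-.046,.27],Rz(-.7,sg)))
sg=min((1,-1),key=lambda g:abs(solver.ik([.5018,-.374,.30],Rz(10.8,g))[5]))
manip.move_ptp([.5018,-.374,.30],Rz(10.8,sg))
w=snapshot("wrist"); np.savez("wrist1.npz",**w); cv2.imwrite("pics/w1.png",w["img"][:,:,::-1])
print(sg,manip.sense()["clock"])
E
```

```text
1 [-44.37429217  22.3004363   22.10253522  89.80209892   0.
  34.82570783] [-14.13481936  12.07266479   3.14489397  81.07222919   0.
  76.56518064]
-1 [ -44.37429217   22.3004363    22.10253522   89.80209892    0.
 -145.17429217] [ -14.13481936   12.07266479    3.14489397   81.07222919    0.
 -103.43481936]
1 1.375
```

View pics/w1.png

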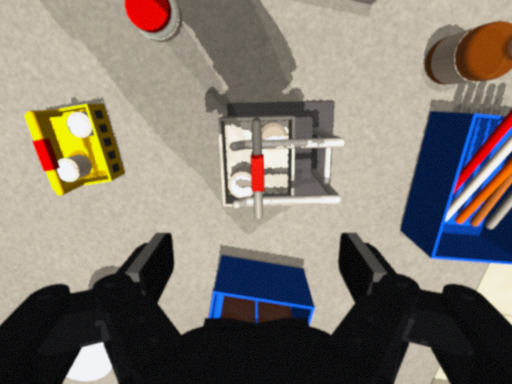

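The wrist view shows the grip at (258,172), the crossbar nearly vertical from (257,120) to (259,217), and the prongs at rows 143 and 200 opening towards image left. I'll measure it from here and from the sanitiser's dark-against-white edges.

```bash
python3 - <<'E'
from h import *
w=dict(np.load("wrist1.npz")); t=dict(np.load("top0.npz"))
print(ray(w,(256,192)))
m=mask(w,"red",(240,145,35,50)); c=cen(m); print(plane(w,c,.157),plane(w,c,.15),m.sum())
for a,b,z in(((257,122),(259.5,216),.15),((240,144),(340,142.5),.14),((240,204),(338,199),.14)):
    p,q=plane(w,a,z),plane(w,b,z);d=q-p;print(p,q,np.degrees(np.arctan2(d[1],d[0])),np.linalg.norm(d))
# sanitiser: rail/box outer edges from top view, rows/cols of gradient
g=cv2.cvtColor(t["img"],cv2.COLOR_RGB2GRAY).astype(int); hs=cv2.cvtColor(t["img"],cv2.COLOR_RGB2HSV)
print("row180",g[180,235:310]); print("col270",g[140:215,270]); print("col290",g[140:215,245])
print(hs[180,296:300],hs[190,270],hs[220,270])
E
```

```text
(array([ 0.48780529, -0.30217275,  0.4420516 ]), array([ 0.05635936, -0.30469972, -0.95077953]))
[ 0.50203704 -0.37240772  0.157     ] [ 0.50238653 -0.37413248  0.15      ] 454
[ 0.49221745 -0.32207824  0.15      ] [ 0.51422916 -0.42283564  0.15      ] -77.676638092367 0.10313374498325227
[ 0.47873576 -0.34887604  0.14      ] [ 0.58384055 -0.32735765  0.14      ] 11.57042894617259 0.10728494680793726
[ 0.49039944 -0.41657394  0.14      ] [ 0.59891498 -0.38982648  0.14      ] 13.846543740685947 0.11176335578804697
row180 [ 96  97  97 103 123 130 131 132 134 133 134 137 136 124 115 124 142 149
 150 153 155 154 154 155 155 154 155 155 154 155 154 154 153 155 155 155
 154 155 155 155 154 155 155 155 156 153 155 156 156 155 146 123 106 105
 102  91  72  73 109 142 151 143 133 146 156 154 149 131 119 119 118 119
 118 116 115]
col270 [117 116 119 121 121 122 123 119 120 124 138 152 153 147 135 141 151 155
 149 125  90  68  69  89 116 140 152 154 156 154 155 154 155 155 155 154
 155 155 155 155 155 155 155 156 155 155 155 156 155 155 154 154 157 154
 155 150 149 150 154 155 156 156 155 151 139 108  87  89 108 121 124 122
 121 122 123]
col290 [120 118 120 121 122 121 122 122 126 136 148 155 152 141 130 128 129 131
 130 132 130 131 132 130 132 131 132 133 132 131 132 133 133 133 133 134
 132 132 132 134 134 133 133 134 133 134 135 134 136 135 134 135 135 135
 134 134 134 138 136 142 150 154 155 147 120  88  85 106 116 118 118 119
 119 120 120]
[[ 13  12 146]
 [  6   9 136]
 [113   7 149]
 [110  10 160]] [102   8 157] [ 21  28 127]
```

```bash
python3 - <<'E'
from h import *
t=dict(np.load("top0.npz")); s=dict(np.load("scene0.npz"))
for c,a,b in((270,149.7,204.3),(245,149.2,203.7)):
    p,q=plane(t,(c,a),.132),plane(t,(c,b),.132); print(p,q,(p+q)/2,p[0]-q[0])
print("stop outer",plane(t,(301.7,180),.132), "stop inner",plane(t,(297,180),.132),"bar",plane(t,(249,180),.125))
print("lid -y edge",plane(t,(238.7,180),.135))
# scene: project expected san frame
o=np.array([.5265,-.047,0]);a=np.radians(-.8);R=np.array([[np.cos(a),-np.sin(a),0],[np.sin(a),np.cos(a),0],[0,0,1]])
P=[(-.095,-.102,.132),(.095,-.102,.132),(.095,.262,.132),(-.095,.262,.132),(-.065,-.075,.115),(.065,-.075,.115),(.065,.075,.115),(-.065,.075,.115),(-.055,.081,.125),(.055,.081,.125)]
out=[]
for d in(t,s):
    im=d["img"][:,:,::-1].copy();im=cv2.resize(im,None,fx=5,fy=5,interpolation=cv2.INTER_CUBIC)
    for u in proj(d,[o+R@np.array(p) for p in P]): cv2.circle(im,tuple(int(round(x)) for x in (u+.5)*5),3,(0,255,0),-1)
    out.append(im)
T=out[0][700:1060,900:1560];S=out[1][690:1250,1050:1600]
S=cv2.resize(S,(235,240));T=cv2.resize(T,(565,308)); 
c=np.zeros((600,800,3),np.uint8);c[:308,:565]=T; S=cv2.resize(out[1][690:1250,1050:1600],(290,290));c[308:598,:290]=S
cv2.imwrite("pics/fit.png",c)
E
```

```text
[ 0.62082916 -0.036019    0.132     ] [ 0.43068127 -0.03846564  0.132     ] [ 0.52575521 -0.03724232  0.132     ] 0.19014789341830424
[0.62115882 0.05107973 0.132     ] [0.43135328 0.04793914 0.132     ] [0.52625605 0.04950943 0.132     ] 0.18980554923698978
stop outer [ 0.51671924 -0.14730999  0.132     ] stop inner [ 0.51645378 -0.13101021  0.132     ] bar [0.51433496 0.0354092  0.125     ]
lid -y edge [0.51290893 0.07108402 0.135     ]
```

View pics/fit.png

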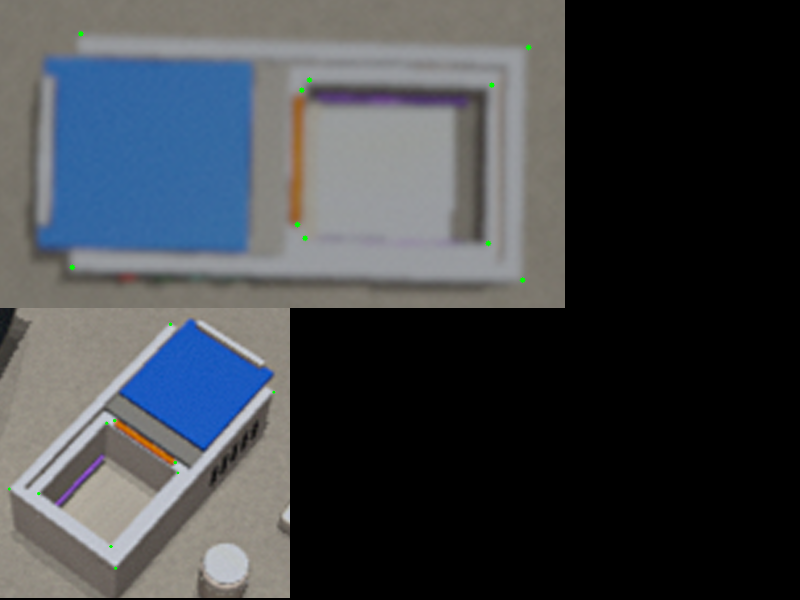

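The projected box, chamber and bar corners (green) land on the edges in both views, within about 1 px. So the sanitiser's origin is (0.526,-0.046) at yaw -0.5°. Now the grasp, lift and exit.

```bash
python3 - <<'E'
from bench import manip, solver, snapshot
from h import *
Y=12.2; R=Rz(Y); g=np.array([.5022,-.374,0]); st=lambda n:print(n,[np.round(manip.sense()[k],3) for k in("clock","tcp_pos","contact_force","opening","grip_force")])
manip.servo_line(g+[0,0,.20],R,speed=.15)
manip.move_gripper(.7); manip.servo_line(g+[0,0,.134],speed=.1); st("down")
manip.move_gripper(0); st("closed")
manip.servo_line(g+[0,0,.154],speed=.05); st("lift")
a=np.radians(Y); off=-.11*np.array([np.cos(a),np.sin(a),0])
if manip.sense()["grip_force"]>10:
    manip.servo_line(g+off+[0,0,.154],speed=.1); st("out")
    manip.servo_line(g+off+[0,0,.26],speed=.12); st("up")
w=snapshot("wrist"); cv2.imwrite("pics/w2.png",w["img"][:,:,::-1]); np.savez("w2.npz",**w)
E
```

```text
down [np.float64(3.383), array([ 0.502, -0.374,  0.135]), array([-0.339, -0.719,  0.293]), np.float64(0.696), np.float64(0.0)]
closed [np.float64(3.867), array([ 0.502, -0.374,  0.134]), array([0.809, 0.444, 3.914]), np.float64(0.149), np.float64(61.129)]
lift [np.float64(4.417), array([ 0.502, -0.374,  0.154]), array([ 0.323,  0.035, -2.174]), np.float64(0.149), np.float64(60.407)]
out [np.float64(5.667), array([ 0.395, -0.397,  0.154]), array([-0.015,  0.425, -2.023]), np.float64(0.152), np.float64(60.386)]
up [np.float64(6.7), array([ 0.395, -0.397,  0.259]), array([-0.712,  0.028, -2.218]), np.float64(0.149), np.float64(60.388)]
```

View pics/w2.png

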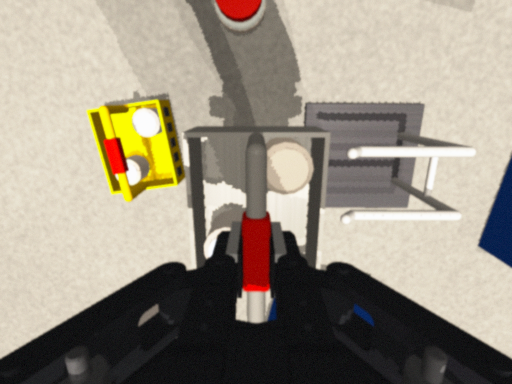

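The basket hangs level in the grip (red grip at (257,252)), clear of the prong tips at (350,153) and (347,217). Now it goes to the chamber.

```bash
python3 - <<'E'
from bench import manip, solver, snapshot
from h import *
R=Rz(-.5); o=np.array([.526,-.046,0]); st=lambda n:print(n,[np.round(manip.sense()[k],3) for k in("clock","tcp_pos","contact_force","opening","grip_force")])
manip.servo_line([.42,-.25,.27],Rz(5),speed=.2); manip.servo_line(o+[0,0,.26],R,speed=.2); manip.sleep(.3); st("above")
manip.servo_line(o+[0,0,.10],speed=.1); st("low")
f0=manip.sense()["contact_force"][2]; z=.098
while z>.078:
    z-=.002; manip.servo_line(o+[0,0,z],speed=.03)
    f=manip.sense()["contact_force"][2]
    if f-f0>2: break
st("touch"); print(z,f,f0)
for n in("top","scene"):
    s=snapshot(n);np.savez(n+"2.npz",**s); cv2.imwrite(f"pics/{n}2.png",s["img"][:,:,::-1])
E
```

```text
above [np.float64(9.25), array([ 0.526, -0.046,  0.26 ]), array([-0.741, -1.015, -2.132]), np.float64(0.145), np.float64(60.38)]
low [np.float64(11.0), array([ 0.526, -0.046,  0.101]), array([-0.206,  0.007, -2.403]), np.float64(0.153), np.float64(60.381)]
touch [np.float64(12.783), array([ 0.526, -0.046,  0.085]), array([-2.411,  0.923,  6.423]), np.float64(0.147), np.float64(61.612)]
0.08399999999999999 6.42307124869855 -2.402877904358473
```

Contact came at TCP z = 0.084, exactly where the chamber floor should be. Release with a partial opening, rise, and check.

```bash
python3 - <<'E'
from bench import manip, solver, snapshot
from h import *
st=lambda n:print(n,[np.round(manip.sense()[k],3) for k in("clock","tcp_pos","contact_force","opening","grip_force")])
o=np.array([.526,-.046,0])
manip.move_gripper(.45); st("rel"); manip.servo_line(o+[0,0,.105],speed=.05); st("u"); manip.servo_line(o+[0,0,.30],speed=.2)
w=snapshot("wrist"); np.savez("w3.npz",**w)
t=snapshot("top")
c=np.hstack([w["img"][:,:,::-1],cv2.resize(t["img"][130:226,175:247+73,::-1],(288,384*288//576//1))[:0].reshape(0,288,3) if 0 else np.zeros((384,0,3),np.uint8)])
cv2.imwrite("pics/w3.png",c)
m=mask(w,"red"); m,_=big(m); print(cen(m),plane(w,cen(m),.105),m.sum())
E
```

```text
rel [np.float64(13.25), array([ 0.526, -0.046,  0.084]), array([-0.451,  0.172,  0.615]), np.float64(0.449), np.float64(0.0)]
u [np.float64(13.817), array([ 0.526, -0.046,  0.105]), array([ 0.198, -0.065, -0.124]), np.float64(0.451), np.float64(0.0)]
[136.81538462 258.92884615] [ 0.36238414 -0.17627371  0.105     ] 520
```

View pics/w3.png

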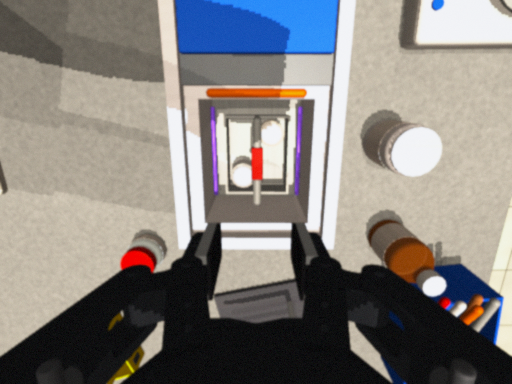

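The basket stands squarely in the chamber, its grip at (257,165) and rim inside the walls (the largest red blob was the jar cap). Next: shut the fingers and push the lid by its lip, watching the force.

```bash
python3 - <<'E'
from bench import manip, solver, snapshot
from h import *
X=lambda y:.526+.0087*(y+.046); R=Rz(-.5)
manip.move_ptp([X(.275),.275,.28],R); manip.move_gripper(0); manip.servo_line([X(.275),.275,.140],speed=.15); manip.sleep(.2)
f0=manip.sense()["contact_force"].copy() if hasattr(manip.sense()["contact_force"],"copy") else np.array(manip.sense()["contact_force"])
y=.275; log=[]
while y>.042:
    y-=.03 if y>.10 else .004
    manip.servo_line([X(y),y,.140],speed=.06 if y>.1 else .04)
    f=np.array(manip.sense()["contact_force"])-f0; log.append((round(y,3),*np.round(f,1)))
    if f[1]>15 and y<.075: break
    if f[1]>30: break
print(log); s=manip.sense(); print(s["clock"],s["tcp_pos"])
for n in("top","scene"):
    s=snapshot(n);np.savez(n+"4.npz",**s); cv2.imwrite(f"pics/{n}4.png",s["img"][:,:,::-1])
E
```

```text
[(0.245, np.float64(0.4), np.float64(-0.9), np.float64(0.8)), (0.215, np.float64(-0.2), np.float64(0.2), np.float64(0.7)), (0.185, np.float64(1.2), np.float64(-0.9), np.float64(1.0)), (0.155, np.float64(0.4), np.float64(-0.3), np.float64(0.5)), (0.125, np.float64(0.0), np.float64(-0.6), np.float64(-0.5)), (0.095, np.float64(0.3), np.float64(-0.0), np.float64(0.6)), (0.091, np.float64(-0.5), np.float64(-0.1), np.float64(0.1)), (0.087, np.float64(-0.6), np.float64(0.6), np.float64(0.3)), (0.083, np.float64(1.6), np.float64(0.0), np.float64(0.1)), (0.079, np.float64(0.3), np.float64(0.5), np.float64(0.1)), (0.075, np.float64(1.1), np.float64(-0.3), np.float64(0.8)), (0.071, np.float64(-0.1), np.float64(-0.8), np.float64(1.3)), (0.067, np.float64(-0.3), np.float64(-0.1), np.float64(1.1)), (0.063, np.float64(0.4), np.float64(0.5), np.float64(0.0)), (0.059, np.float64(-0.3), np.float64(-0.4), np.float64(-0.3)), (0.055, np.float64(0.5), np.float64(-0.9), np.float64(0.5)), (0.051, np.float64(0.2), np.float64(-0.2), np.float64(0.1)), (0.047, np.float64(1.9), np.float64(6.2), np.float64(-0.9)), (0.043, np.float64(2.9), np.float64(25.9), np.float64(1.6))]
25.4 [0.52707862 0.04732118 0.1402185 ]
```

The force jumped at TCP y = 0.047, where the end stop predicts 0.048. I'll back off, rise and look.

```bash
python3 - <<'E'
from bench import manip, solver, snapshot
from h import *
manip.servo_line([.527,.065,.140],speed=.08); manip.servo_line([.527,.065,.21],speed=.15); manip.sleep(.1)
w,s,t=snapshot("wrist"),snapshot("scene"),snapshot("top")
a=cv2.resize(s["img"][135:255,195:325,::-1],(400,370)); b=cv2.resize(t["img"][135:225,180:310,::-1],(400,277)); d=cv2.resize(w["img"][:,:,::-1],(400,300))
c=np.zeros((600,800,3),np.uint8);c[:370,:400]=a;c[:277,400:]=b;c[300:,400:]=d
cv2.imwrite("pics/lid.png",c)
_,k=big(mask(s,"blue",(195,135,130,120)))
P=np.array([plane(s,u,.13)[:2] for u in k[:,0]+0.]).astype(np.float32);print("lid",cv2.minAreaRect(P*1000),manip.sense()["clock"])
E
```

```text
lid ((526.9762573242188, -46.49870300292969), (169.3373260498047, 155.2960662841797), 89.55096435546875) 26.7917
```

View pics/lid.png

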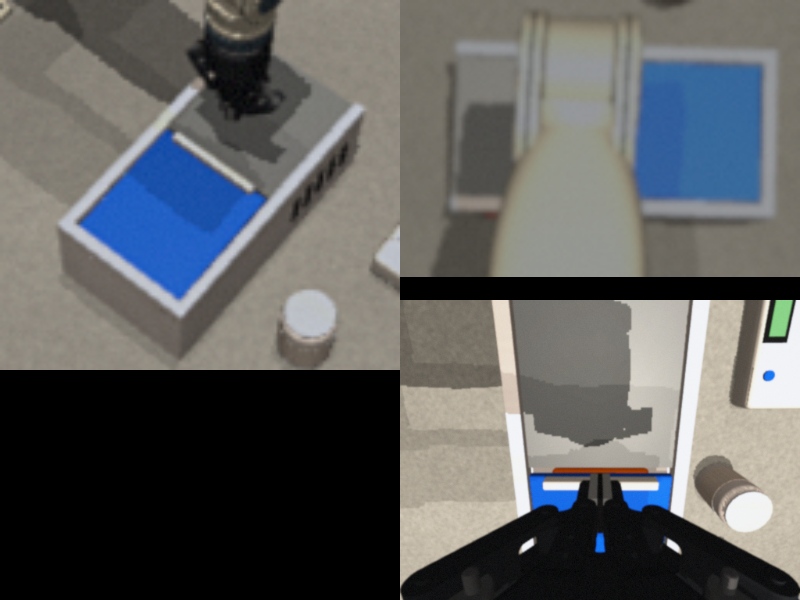

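The lid is home (centre (0.527,-0.0465), 0.169 x 0.155), with the lip in front of the orange bar in the wrist view. Now press down on the lip.

```bash
python3 - <<'E'
from bench import manip, solver, snapshot
from h import *
x,y=.5267,.031
manip.servo_line([x,y,.20],speed=.1); manip.servo_line([x,y,.153],speed=.1); manip.sleep(.2)
f0=manip.sense()["contact_force"][2]; z=.153; log=[]
while z>.131:
    z-=.0015; manip.servo_line([x,y,z],speed=.02); s=manip.sense(); f=s["contact_force"][2]-f0
    log.append((round(z,4),round(float(s["tcp_pos"][2]),4),round(float(f),1)))
    if f>30: break
print(log); manip.sleep(.3); manip.servo_line([x,y,.20],speed=.1); print(manip.sense()["clock"])
s=snapshot("scene"); manip.servo_line([x,.12,.30],speed=.2); w=snapshot("wrist");s=snapshot("scene")
c=np.zeros((400,800,3),np.uint8);c[:370,:400]=cv2.resize(s["img"][135:255,195:325,::-1],(400,370));c[:300,400:]=cv2.resize(w["img"][:,:,::-1],(400,300)); cv2.imwrite("pics/press.png",c)
_,k=big(mask(s,"blue",(195,135,130,120)))
P=np.array([plane(s,u,.125)[:2] for u in k[:,0]+0.]).astype(np.float32);print("lid",cv2.minAreaRect(P*1000),manip.sense()["clock"])
E
```

```text
[(0.1515, 0.1515, 1.5), (0.15, 0.1499, 0.4), (0.1485, 0.1484, 0.9), (0.147, 0.147, 1.7), (0.1455, 0.1455, 1.8), (0.144, 0.144, 2.6), (0.1425, 0.1424, 2.5), (0.141, 0.1408, 2.2), (0.1395, 0.1393, 2.5), (0.138, 0.1381, 4.2), (0.1365, 0.1379, 18.8), (0.135, 0.1379, 31.2)]
32.2167
lid ((526.091796875, -46.77661895751953), (165.58950805664062, 154.15853881835938), 89.3460464477539) 33.1833
```

View pics/press.png

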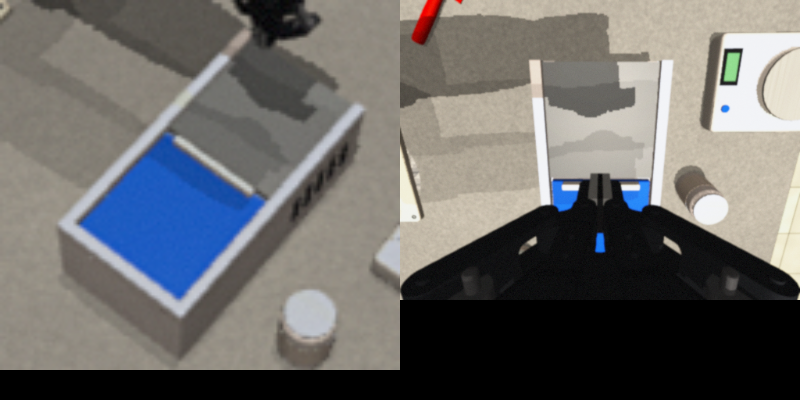

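The lip stopped hard at z = 0.138, which is 115 + 23 mm, so the lid is level. The orange bar is out of sight below the deck edge and the robot is clear. I'm handing in.

```bash
python3 -c "
from bench import manip
print(manip.finish_job())"
```

```text
the job is handed in; nothing more can be done
None
```

The job is handed in at about 33 s on the robot's clock: the basket stands upright in the chamber, the lid is against the end stop and pressed level with the bar down, and the arm went near none of the bystanders; no verdict came back.

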